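# Shut the board test jig and lock it with its pin

### The job

Press the test jig's hinged lid down until it snaps fully shut, without bearing down hard on it. Then take the plain round-headed lock pin from the stand and push it, square to the sloped front, through the lid's flap and the lock plate under it until its head rests on the flap, and let go. Leave the T-handled pin and everything else on the bench where they are.

Things in the scene. Friction and masses are not known exactly. Their poses are not given: they have to be found in the camera images.
- jig: Board test jig fixed to the bench: grey box 190 mm deep (x), 180 wide (y), about 100 tall shut. Origin: centre of underside, +z up; its sloped front faces its own -x, towards the robot. Lid (aluminium frame, clear window, 166 mm wide) hinged along y at the back. A small catch housing stands out on its +y side. Never press jig or lid with more than 60 N.
- lid (a joint): Lid opening in rad: 0 = fully shut. Starts at 0.3 to 0.6 and stays where left. Closing takes 2 to 4 N downward at the pad; between about 0.11 and 0.05 a spring catch resists with a peak of 10 to 14 N at the pad, then the lid snaps to 0 against a hard stop and is held there.
- lid_pad (a point): Centre of the top face of the round black press pad (36 mm across, 6 mm tall) on the lid's front bar; moves with the lid. Shut, it is 18 mm to the -x side of the jig's origin and 104 mm above the bench.
- lid_hinge (a point): Middle of the hinge line: 95 mm to the +x side of the jig's origin, 93 mm above the bench. The lid turns about the jig's y axis through it; shut, the pad is 113 mm from it towards the jig's -x and 11 mm above it.
- lock_plate: Sloping plate (14 mm thick, hole 15.6) under the lid's steel flap (80 wide, 56 long, 8 thick, hole 16.4). Origin: mouth of the flap's hole, on its outer face, lid shut: 58 mm to jig -x, 82 mm up. +z: hole axis, outward, 35 deg from vertical, leaning to jig -x. Flap at z -8 to 0, plate -23 to -9 mm, free space behind. Holes line up only with the lid shut; 2 mm chamfers.
- pin: Lock pin, 100 mm: steel shank 14 mm across, 60 long, last 10 mm tapering to 7, under a plain round black head 28 mm across, 40 tall. Origin: tip of the shank; +z along the pin to the head. 0.11 kg. Hangs upright in one hole of the stand, head's underside on the stand. Seated, its tip is at z = -60 mm of lock_plate.
- pin_shoulder (a point): Centre of the underside of the pin's head, 60 mm from the tip.
- tpin: A different pin of the same length with a T-shaped handle: a cross bar 64 mm long, 14 mm thick, 19 mm above the shoulder. It hangs in the other hole of the stand. Not to be moved.
- stand: Grey plastic pin stand fixed to the bench, 50 mm (x) by 150 mm (y) by 66 mm tall, with two upright holes (16.5 mm) 80 mm apart along its y. Origin: centre of its underside. Either pin may be in either hole.
- board_a: Small loose green circuit board with two black buttons, 70 x 48 x 9 mm, lying on the bench. Origin: underside.
- board_b: Another such loose circuit board.
- board_c: A third such loose circuit board.
- driver: Loose screwdriver lying on the bench.
- flux: Closed bottle 44 mm across, 90 mm tall, standing on the bench. Origin: centre of its underside.
There are look-alikes about, which are no part of the job. Of the things that look like the pin, the largest one is meant.

How it is judged:
By the outcome, as a careful person would: the job done as asked, in the order asked, and still so for the second after the job is handed in, with the robot touching nothing.
It also fails if it takes over 54 s, if anything falls off the work surface, if the arm or the gripper's body presses on something with over 40 N, if the wrist force passes 120 N, or if a joint passes its speed limit or range.

### The arm

A 6-joint arm with a two-finger parallel gripper is mounted at the origin on the work surface. World frame = base frame: x ahead of the robot, y to its left, z up, the work surface at z = 0. Lengths are in m, angles in degrees, forces in N, time in s.
With the tool pointing down it reaches from about 0.35 to 0.725 m from the base axis. Payload 4.3 kg.
Tool frame: the origin (TCP) lies at the very end of the fingers, on their centre line; the grasp point (between the pads) lies behind it (bot.pinch_z is the z of the grasp point in the tool frame, in m); z points along the fingers, y is the line along which they close (so a half turn about z gives the same grasp; the last joint's range is limited). The gripper opens to 85 mm and grips with 20 to 120 N. Pads are 22 mm wide; open, the fingers measure 114 mm over their backs; the gripper's body (76 mm by 85 mm) begins 54 mm behind the grasp point. The pads swing forward as they close: fully open they stand 13 mm farther back than shut.
Start: joints at [63.982, 21.618, 4.641, 73.018, 0, 83.68], TCP at [0.194, 0.541, 0.231] pointing down, gripper open.
Joint ranges: [-156.06, 156.06], [-48.1, 94.91], [-58.44, 69.94], [-101.28, 121.22], [-78.64, 73.56], [-180, 180]. Speed limits (degrees/s): [147.25, 147.25, 180, 180, 180, 180].

### API

Orientations are given as a 3x3 rotation matrix whose columns are the frame's x, y, z axes.
In Python, from station import status, camera, get_calibration, workorder, bot gives the robot as it stands.
- The arm moves only by the tool servo_tool, never from a script. Its argument "increments" is text: rows parted by semicolons, each of 6 numbers parted by spaces: the shift along the world's x, y, z in mm, then the turn, a rotation vector about the world's x, y, z in degrees. A call has 1 to 20 rows; each row shifts and turns the commanded pose from where the row before left it; what a row does not reach is not made up. A row lasts 1/8 s, in which the tool goes at most 62.5 mm and 10.7 degrees, less where a joint would pass 70% of its speed; a pose out of reach is approached as far as the arm can. A call is refused whole if a number of a shift passes 62.5 or a number of a turn 10.7, either way. A call with a gripper value outside its range is refused whole. "claw" is the opening in per cent of the stroke, from 0 (shut) to 100 (fully open), set as the call begins (left out, the last holds). The fingers move at their own pace and stop on an object; "force" is the grip in N (left out, the last holds). Time passes only in rows, so rows that do not move let the fingers close. It gives the time, the measured TCP pose, the force, the opening and the grip force at its end, in the units of the state.
- status.get_state(): the state, without advancing time (a new reading comes with each control period).
- camera(name): name is "scene" or "top" or "wrist"; returns the picture (480x640x3 uint8, red, green, blue); there is no depth.
- get_calibration(name): a dict with "fx", "fy", "cx", "cy" (pixels), "xyz" and "orientation" of the camera in the world. Camera axes: x right, y down, z forward; pixel columns grow to the right and rows downward; lengths in m; the calibration is good to about 2 mm. The wrist camera is an equidistant fisheye: a pixel r from the principal point sees the ray r / f radians off the axis. A picture is of the moment at which its call begins: read the wrist's pose just before it. get_calibration takes no time and is no camera call; for the wrist camera it gives the pose at the moment of the call.
- workorder.hand_in(): hands the job in; it is judged then, once.
The state is a dict: "time_s": time; "joint_pos": joint angles; "joint_velocities": joint speeds; "effort": joint torques, N m; "eef_pos": TCP position; "tool_rot": TCP orientation; "ft_force": force on the tool from outside, world axes, zero at the start; "ft_torque": the same for the moment, N m; "gripper_width": opening from 0.0 (shut) to 1.0 (fully open); "finger_force": force on a finger pad.
Only numpy, scipy, OpenCV 4.12 (cv2) and the standard library are available. Lean on these libraries where they do the work, as an engineer would, in place of code of your own. Each camera call takes 0.05 s, during which the arm holds its last target. There are 200 camera calls.

## Working session

There is one attempt and no reset: what is moved stays moved. The work goes in short steps, Python scripts to look and compute and a tool call to move; the robot and the scene stay as the last step left them, time stands still between calls to the robot, and variables do not carry over. Pictures are saved under pics/ and viewed, at most 10 in all, crops included, and the job is handed in when it is done.

Besides the shell and the picture viewer there is one more tool, called after "Call:" by a JSON object that holds its "op" and its "data", one argument or row to a line. servo_tool: Moves the arm, as the interface text tells. Its arguments: {"type":"object","properties":{"increments":{"type":"string"},"claw":{"type":"number"},"force":{"type":"number"}},"required":["increments"]}

```bash
ls; mkdir -p pics; python3 - <<'E'
from station import status,camera,get_calibration,bot
import cv2,numpy as np
for n in("top","scene"):
    im=camera(n); cv2.imwrite(f"pics/{n}0.png",im[:,:,::-1]); print(n,{k:np.round(v,4).tolist() for k,v in get_calibration(n).items()})
print(bot.pinch_z,[a for a in dir(bot) if a[0]!='_'])
print(status.get_state())
E
```

```text
pics
top {'fx': 539.2697, 'fy': 539.2697, 'cx': 314.532, 'cy': 242.8751, 'xyz': [0.4155, -0.0145, 1.0191], 'orientation': [[-0.0185, -0.9891, 0.1464], [-0.9997, 0.0157, -0.02], [0.0175, -0.1467, -0.989]]}
scene {'fx': 531.4528, 'fy': 531.4528, 'cx': 321.9118, 'cy': 241.7173, 'xyz': [1.1588, -0.4926, 0.8546], 'orientation': [[0.6309, 0.5322, -0.5645], [0.7757, -0.4464, 0.4461], [-0.0146, -0.7193, -0.6945]]}
-0.0187 ['Unreachable', 'pinch_z']
{'time_s': 0.1, 'joint_pos': array([ 6.39809672e+01,  2.16597100e+01,  4.57031798e+00,  7.30179871e+01,
       -1.64474507e-03,  8.36797374e+01]), 'joint_velocities': array([-0.0749829 , -0.09657577,  0.08512841,  0.01298008,  0.06344964,
       -0.05826657]), 'effort': array([ 7.57701837e-04, -4.64693213e+01,  2.70582372e+01,  1.19724459e-02,
       -7.66212088e-05,  1.18788503e-05]), 'eef_pos': array([0.19356575, 0.54081381, 0.23043256]), 'tool_rot': array([[-9.41477718e-01,  3.37074282e-01, -7.96321672e-04],
       [ 3.37075176e-01,  9.41476206e-01, -1.69676505e-03],
       [ 1.77782045e-04, -1.86588676e-03, -9.99998243e-01]]), 'ft_force': array([ 0.17372905,  0.63641764, -0.69580919]), 'ft_torque': array([-0.04705494, -0.00598128,  0.01063491]), 'finger_force': 0.0, 'gripper_width': 1.0054218476220584}
```

View pics/top0.png

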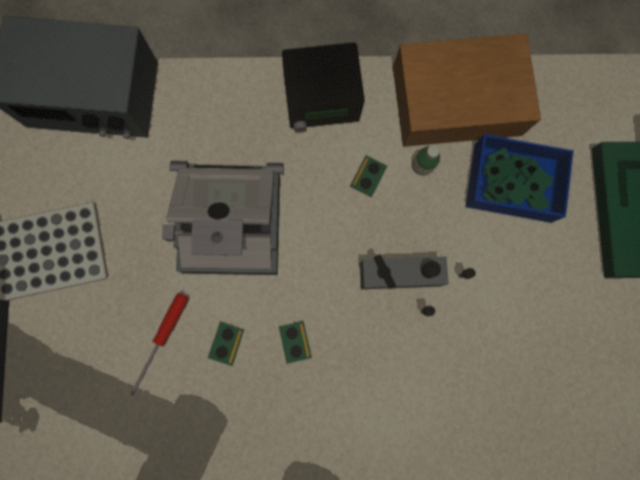

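View pics/scene0.png

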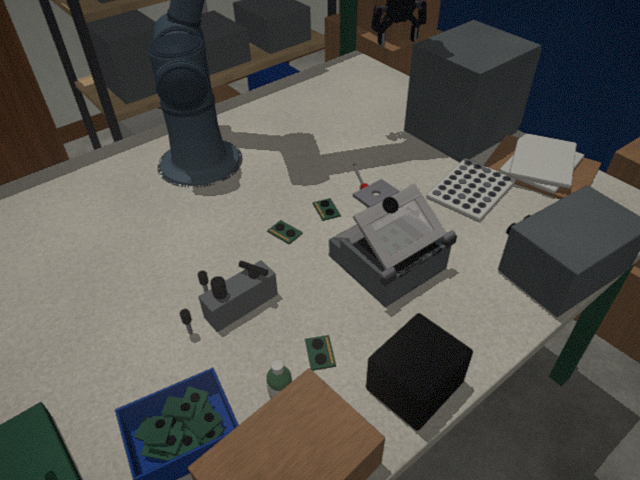

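The top view shows the jig at about (225,220) with its black pad at (218,211). The stand is at (404,271), with the plain pin's head at (430,268) and the T-pin at (383,268). The smaller look-alikes are at (468,272) and (428,310). In the scene view the pad is at (390,204) and the pin head at (218,287).

```bash
cat > h.py <<'E'
from station import status,camera,get_calibration,bot
import cv2,numpy as np
def ray(n,u,v,c=None):
    c=c or get_calibration(n); R=np.array(c["orientation"])
    d=np.array([(u-c["cx"])/c["fx"],(v-c["cy"])/c["fy"],1.])
    if n=="wrist":
        r=np.hypot(*d[:2]); d=np.array([*(d[:2]/r*np.sin(r)),np.cos(r)]) if r>0 else d
    return np.array(c["xyz"]),R@d
def onz(n,u,v,z,c=None):
    o,d=ray(n,u,v,c); return o+d*(z-o[2])/d[2]
def tri(a,b):
    (o,d),(p,e)=a,b; d=d/np.linalg.norm(d);e=e/np.linalg.norm(e)
    t=np.linalg.lstsq(np.c_[d,-e],p-o,rcond=None)[0]; A=o+d*t[0];B=p+e*t[1]
    return (A+B)/2,np.linalg.norm(A-B)
def dark(im,u,v,w=14,th=45):
    g=im.max(2).astype(np.uint8); m=(g<th).astype(np.uint8)
    n,l,s,c=cv2.connectedComponentsWithStats(m)
    i=min(range(1,n),key=lambda i:np.hypot(*(c[i]-(u,v)))+(1e3 if s[i][4]<15 else 0))
    return c[i],s[i]
E
python3 - <<'E'
from h import *
t=cv2.imread("pics/top0.png");s=cv2.imread("pics/scene0.png")
for nm,a,b in(("pad",(218,211),(390,204)),("pin",(430,268),(218,287)),("tp",(383,268),(253,268))):
    A=dark(t,*a);B=dark(s,*b);print(nm,A,B,tri(ray("top",*A[0]),ray("scene",*B[0])))
cv2.imwrite("pics/c1.png",cv2.resize(t[150:300,160:310],None,fx=4,fy=4,interpolation=cv2.INTER_CUBIC)*1)
c=cv2.resize(t[150:300,160:460],(780,390),interpolation=cv2.INTER_CUBIC);cv2.imwrite("pics/c1.png",np.clip(c*1.6,0,255))
E
```

```text
pad (array([218.06072874, 210.35222672]), array([208, 203,  21,  16, 247], dtype=int32)) (array([390.01621622, 204.68648649]), array([383, 197,  15,  16, 185], dtype=int32)) (array([0.5992223 , 0.12470659, 0.16079911]), np.float64(0.003328806696910202))
pin (array([430.14344262, 269.01639344]), array([421, 261,  19,  17, 244], dtype=int32)) (array([218.56716418, 288.05223881]), array([211, 277,  16,  23, 268], dtype=int32)) (array([ 0.50506793, -0.23272087,  0.08605358]), np.float64(0.003111762831246623))
tp (array([383.97037037, 271.54074074]), array([375, 256,  20,  32, 270], dtype=int32)) (array([253.41350211, 269.93670886]), array([239, 262,  29,  17, 237], dtype=int32)) (array([ 0.50288427, -0.15243664,  0.07972653]), np.float64(0.004069324675360897))[ WARN:0@0.172] global loadsave.cpp:1063 imwrite_ Unsupported depth image for selected encoder is fallbacked to CV_8U.
```

View pics/c1.png

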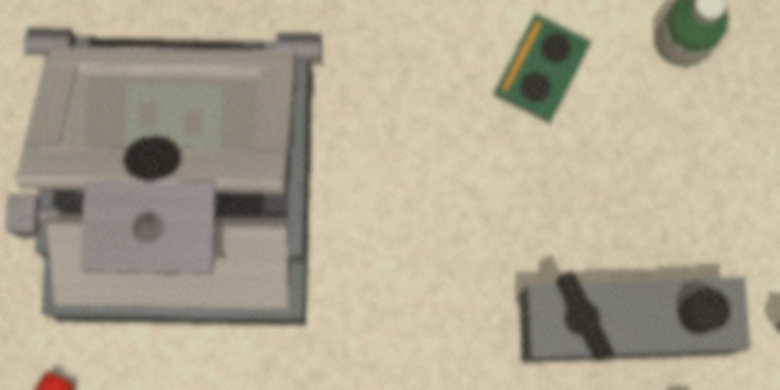

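The crop shows the jig close to square with the world axes. The hinge knuckles are at crop (50,40) and (300,45), and the front bottom edge runs from (50,320) to (303,323). The T-bar runs mostly along x.

```bash
python3 - <<'E'
from h import *
f=lambda u,v,z:onz("top",160+u/2.6,150+v/2.6,z)
np.set_printoptions(precision=4,suppress=True)
print("hinge",f(25,41,.093),f(321,47,.093))
print("front bottom",f(52,321,0),f(304,324,0), "right back top", f(310,62,.09),f(290,262,.09))
print("stand top corners z66",f(525,282,.066),f(744,277,.066),f(750,349,.066),f(524,360,0.0))
print("pin top",onz("top",430.1,268.2,.106),"lookalikes",onz("top",468,272,.05),onz("top",428,310,.05))
# front edge fit by vertical-gradient in raw image
g=cv2.cvtColor(cv2.imread("pics/top0.png"),6).astype(float)
P=[(u,262+np.argmax(np.diff(g[262:282,u]))+.5) for u in range(185,272)]
print(np.polyfit(*zip(*P),1)); a=np.polyfit(*zip(*P),1); p,q=[onz("top",u,np.polyval(a,u),0) for u in(185,271)];print(p,q,np.degrees(np.arctan2((p-q)[0],(p-q)[1])))
E
```

```text
hinge [0.6942 0.2201 0.093 ] [0.6873 0.0193 0.093 ]
front bottom [0.512  0.2198 0.    ] [0.5067 0.0372 0.    ] right back top [0.6777 0.027  0.09  ] [0.5403 0.0416 0.09  ]
stand top corners z66 [ 0.5271 -0.1177  0.066 ] [ 0.5281 -0.2687  0.066 ] [ 0.4786 -0.2701  0.066 ] [ 0.4778 -0.1223  0.    ]
pin top [ 0.5038 -0.2294  0.106 ] lookalikes [ 0.5011 -0.3111  0.05  ] [ 0.4342 -0.235   0.05  ]
[  0.0178 269.8843]
[0.5124 0.2104 0.    ] [0.5067 0.0484 0.    ] 1.995019741550922
```

Call:
{"op": "servo_tool", "data": {
  "increments": "30 -30 0 0 0 0;30 -30 0 0 0 0;30 -30 0 0 0 0;30 -30 0 0 0 0;30 -30 0 0 0 0;30 -30 0 0 0 0;30 -30 0 0 0 0;30 -30 0 0 0 0;30 -30 0 0 0 0;30 -30 0 0 0 0;30 -30 0 0 0 0;30 -30 0 0 0 0;30 -30 0 0 0 0;10 -26 0 0 0 0;0 0 0 0 0 0;0 0 0 0 0 0",
  "claw": 0,
  "force": 60
}}

```text
time_s: 2.1
eef_pos: [0.5932, 0.1259, 0.231]
tool_rot: [[-0.942, 0.337, -0.001], [0.337, 0.942, 0.001], [0.001, 0.0, -1.0]]
ft_force: [0.4, 0.2, 0.2]
gripper_width: -0.001
finger_force: 0.0
```

Call:
{"op": "servo_tool", "data": {
  "increments": "5 -1 -15 0 0 0;0 0 -15 0 0 0;0 0 -12 0 0 0;0 0 -10 0 0 0;0 0 -6 0 0 0;0 0 -4 0 0 0;-1 0 -3 0 0 0;-2 0 -3 0 0 0;-2 0 -3 0 0 0;-2 0 -3 0 0 0"
}}

```text
time_s: 3.35
eef_pos: [0.592, 0.1245, 0.1573]
tool_rot: [[-0.941, 0.337, 0.001], [0.337, 0.941, 0.0], [-0.001, 0.001, -1.0]]
ft_force: [1.1, 1.5, 0.9]
gripper_width: -0.0
finger_force: 0.7
```

Call:
{"op": "servo_tool", "data": {
  "increments": "-1 0 -3 0 0 0;-2 0 -3 0 0 0;-1 0 -3 0 0 0;-1 0 -3 0 0 0;-1 0 -3 0 0 0;-1 0 -3 0 0 0;-1 0 -3 0 0 0;-1 0 -3 0 0 0"
}}

```text
time_s: 4.35
eef_pos: [0.5827, 0.1243, 0.1331]
tool_rot: [[-0.941, 0.337, -0.0], [0.337, 0.941, -0.0], [0.0, -0.0, -1.0]]
ft_force: [-0.3, 1.0, 1.9]
gripper_width: -0.003
finger_force: 0.8
```

Call:
{"op": "servo_tool", "data": {
  "increments": "-1 0 -3 0 0 0;-1 0 -3 0 0 0;-1 0 -3 0 0 0;0 0 -3 0 0 0;0 0 -2 0 0 0;0 0 -2 0 0 0"
}}

```text
time_s: 5.1
eef_pos: [0.5795, 0.1243, 0.1176]
tool_rot: [[-0.941, 0.337, -0.0], [0.337, 0.941, -0.0], [0.0, -0.0, -1.0]]
ft_force: [-3.5, -0.8, 9.6]
gripper_width: -0.0
finger_force: 4.9
```

Call:
{"op": "servo_tool", "data": {
  "increments": "0 0 -2 0 0 0;0 0 -2 0 0 0;0 0 -2 0 0 0"
}}

```text
time_s: 5.48
eef_pos: [0.5786, 0.1243, 0.1124]
tool_rot: [[-0.942, 0.337, -0.001], [0.337, 0.942, -0.0], [0.001, -0.001, -1.0]]
ft_force: [-7.0, -0.9, 9.8]
gripper_width: 0.001
finger_force: 4.7
```

Call:
{"op": "servo_tool", "data": {
  "increments": "0 0 -1.5 0 0 0;0 0 -1.5 0 0 0;0 0 -1.5 0 0 0"
}}

```text
time_s: 5.85
eef_pos: [0.5791, 0.1244, 0.1071]
tool_rot: [[-0.942, 0.337, -0.001], [0.337, 0.942, 0.0], [0.001, -0.0, -1.0]]
ft_force: [-3.2, -0.0, 4.5]
gripper_width: -0.001
finger_force: 2.0
```

Call:
{"op": "servo_tool", "data": {
  "increments": "0 0 -1.5 0 0 0;0 0 -1.5 0 0 0;0 0 -1 0 0 0;0 0 0 0 0 0"
}}

```text
time_s: 6.35
eef_pos: [0.5798, 0.1244, 0.1031]
tool_rot: [[-0.941, 0.337, 0.0], [0.337, 0.941, 0.0], [-0.0, 0.0, -1.0]]
ft_force: [-2.1, 0.1, 5.6]
gripper_width: -0.001
finger_force: 2.6
```

Call:
{"op": "servo_tool", "data": {
  "increments": "0 0 -1 0 0 0;0 0 -0.5 0 0 0;0 0 0 0 0 0"
}}

```text
time_s: 6.72
eef_pos: [0.5798, 0.1244, 0.1025]
tool_rot: [[-0.942, 0.337, 0.001], [0.337, 0.942, 0.0], [-0.001, 0.0, -1.0]]
ft_force: [-5.8, -0.8, 10.2]
gripper_width: 0.003
finger_force: 5.2
```

Call:
{"op": "servo_tool", "data": {
  "increments": "0 0 15 0 0 0;0 0 30 0 0 0;0 0 30 0 0 0;0 -10 30 0 0 -10;-5 -35 0 0 0 -10;-5 -35 0 0 0 -10;-10 -40 0 0 0 -10;-10 -40 0 0 0 -10;-10 -40 0 0 0 -10;-10 -40 0 0 0 -10;-10 -40 0 0 0 0;-8 -40 0 0 0 0;-8 -35 0 0 0 0;0 0 0 0 0 0;0 0 0 0 0 0",
  "claw": 50
}}

```text
time_s: 8.6
eef_pos: [0.5042, -0.2305, 0.2066]
tool_rot: [[-0.005, 1.0, 0.001], [1.0, 0.005, 0.0], [0.0, 0.001, -1.0]]
ft_force: [-0.4, -0.1, 0.6]
gripper_width: 0.498
finger_force: 0.0
```

```bash
python3 - <<'E'
from h import *
np.set_printoptions(precision=4,suppress=True)
s=status.get_state();print(s["joint_pos"],s["eef_pos"],s["ft_force"])
c=get_calibration("wrist");print({k:np.round(v,4).tolist() for k,v in c.items()})
I={}
for n in("wrist","top","scene"):
    I[n]=camera(n); cv2.imwrite(f"pics/{n}1.png",I[n][:,:,::-1])
A=dark(I["top"],218,218);B=dark(I["scene"],385,232);print(A,B,tri(ray("top",*A[0]),ray("scene",*B[0])),onz("top",*A[0],.103))
t=I["top"][150:300,160:310,::-1];q=I["scene"][170:320,310:460,::-1]
cv2.imwrite("pics/c2.png",np.clip(1.5*cv2.resize(np.hstack([t,q]).astype(np.float32),None,fx=2.66,fy=2.66,interpolation=2),0,255).astype(np.uint8))
E
```

```text
[-31.1387  19.5979  -1.9715  68.3988   0.0275  58.5652] [ 0.5042 -0.2305  0.2066] [-0.4377 -0.1076  0.5892]
{'fx': 371.6483, 'fy': 371.6483, 'cx': 313.5458, 'cy': 239.1412, 'xyz': [0.503, -0.1597, 0.3499], 'orientation': [[1.0, 0.0052, 0.0021], [0.0056, -0.9614, -0.2753], [0.0006, 0.2753, -0.9614]]}
(array([223.2035, 230.4735]), array([215, 222,  17,  18, 226], dtype=int32)) (array([380.6879, 221.617 ]), array([373, 216,  16,  12, 141], dtype=int32)) (array([0.5768, 0.1255, 0.0992]), np.float64(0.0033318538979152826)) [0.5751 0.1235 0.103 ]
```

View pics/c2.png

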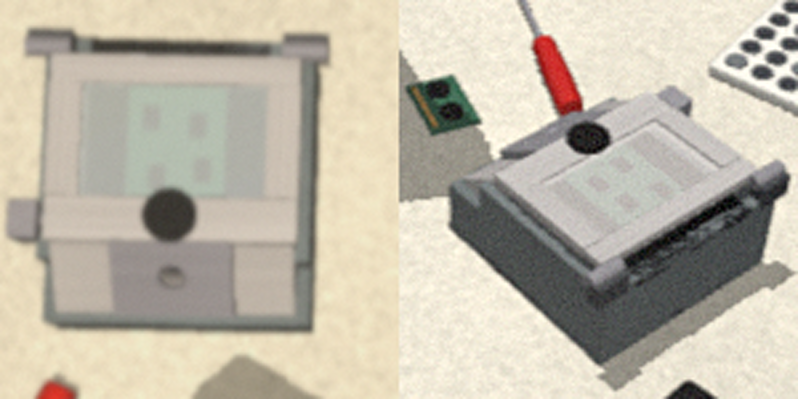

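View pics/wrist1.png

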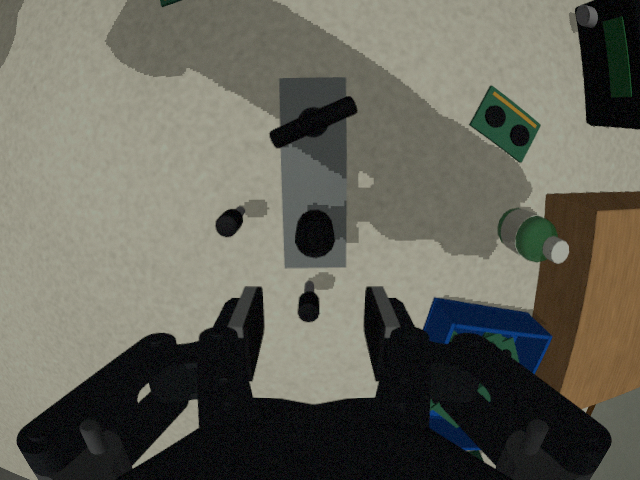

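Left panel: the lid is shut, the pad is at crop (169,214), and the flap's hole is at (171,277), which is raw (224.3,254.1). Wrist view: the pin head is at about (315,233), rows 211–256, with a short look-alike beyond it at (308,303). The T-bar is at (313,121).

```bash
python3 - <<'E'
from h import *
np.set_printoptions(precision=4,suppress=True)
im=cv2.imread("pics/wrist1.png");c,s=dark(im,315,233,th=30);print(c,s)
u=s[0]+(s[2]-1)/2;v0=s[1]-.5;v1=s[1]+s[3]-.5
print("pin",onz("wrist",u,v1,.106)+[0,.014,0],onz("wrist",u,v0,.066)-[0,.014,0],"halfw",onz("wrist",s[0]-.5,238,.1),onz("wrist",s[0]+s[2]-.5,238,.1))
print("lookalike top far", onz("wrist",308,320,.06))
print("hole",onz("top",224.3,254.1,.082))
t=cv2.imread("pics/top1.png")[244:266,214:236].max(2);print(t)
E
```

```text
[314.4647 233.5065] [ 295  210   40   47 1459]
pin [ 0.5042 -0.2272  0.106 ] [ 0.5041 -0.2302  0.066 ] halfw [ 0.4902 -0.2297  0.1   ] [ 0.5181 -0.2295  0.1   ]
lookalike top far [ 0.4992 -0.316   0.06  ]
hole [0.5369 0.1245 0.082 ]
[[103 101 102 104 103 103 101 104 101 103 104 104 104 104 103 103 104 104
  104 104 103 104]
 [101 101 102 101 102 102 102 101 102 101 103 102 100 103 104 103 103 102
  103 103 104 104]
 [102 101 100 100 102  99 101 101 100 102 101 100 100 101 102 101 102 100
  102 103 101 102]
 [101 101 101 100 100 101  99 102 101 100 100 100 102 103 103 100 102 102
  101 103 102 103]
 [102 100 100 101 104 101 100 101  98  99 100 100 101 101 101 101 103 101
  102 103 102 101]
 [102 101 103 101 101 101 100  95  93  90  90  95  96  98 101 104 102 102
  103 103 102 102]
 [103 102 102 103 102  99  91  87  82  78  77  76  80  91  98 102 103 103
  103 105 104 102]
 [103 102 103 103 101  95  84  75  72  68  63  64  68  78  91  99 101 103
  104 103 103 104]
 [104 102 102 103  99  90  80  74  74  71  69  69  69  75  86  95 101 103
  104 104 103 105]
 [102  99 101 101  97  87  83 
[... 479 characters left out ...]
1  89  92  93  95 100 101 102
  101 102 100 102]
 [101 101 102 101 101 101  99 100 100  98  98  98 100  99 101 101 102 105
  101 102 102 102]
 [102 101 100 101 100 101 102 101 100 101 100 101 101 101 102 100 100 101
  103 103 102 102]
 [100 102 101  99 101 101 101 101 102 101 101 102 102 100 103 101 102 102
  102 102 103 102]
 [100 101 100 102 103 101 100 103 102 101 103 100 102 101 101 102 102 104
  102 103 102 101]
 [101 101 102 102 100 102 102 102 101 101 102 102 102 102 102 103 104 103
  104 102 104 104]
 [102 102  99 100 100 100 100 101  99 102 102 103 101 101 102 102 100 102
  102 102 103 103]
 [101 101 100 102 101 101  99 101 101 102 101 103 101 102 102 100 100 103
  100 103 102 101]]
```

Call:
{"op": "servo_tool", "data": {
  "increments": "0 1.5 -30 0 0 0;0 0 -30 0 0 0;0 0 -30 0 0 0;0 0 -20 0 0 0;0 0 -14 0 0 0;0 0 -10 0 0 0;0 0 0 0 0 0"
}}

```text
time_s: 9.62
eef_pos: [0.5037, -0.2288, 0.072]
tool_rot: [[-0.006, 1.0, -0.001], [1.0, 0.006, 0.0], [0.0, -0.001, -1.0]]
ft_force: [0.2, 0.3, 0.3]
gripper_width: 0.5
finger_force: 0.0
```

Call:
{"op": "servo_tool", "data": {
  "increments": "0 0 0 0 0 0;0 0 0 0 0 0;0 0 0 0 0 0;0 0 0 0 0 0;0 0 0 0 0 0",
  "claw": 0,
  "force": 70
}}

```text
time_s: 10.25
eef_pos: [0.5045, -0.2295, 0.0732]
tool_rot: [[-0.005, 1.0, 0.002], [1.0, 0.005, -0.001], [-0.001, 0.002, -1.0]]
ft_force: [-0.1, 0.6, 5.8]
gripper_width: 0.31
finger_force: 68.8
```

Call:
{"op": "servo_tool", "data": {
  "increments": "0 0 15 0 0 0;0 0 30 0 0 0;0 0 30 0 0 0;0 0 30 0 0 0;0 0 27 0 0 0;-4 30 0 0 0 0;-4 40 0 0 0 0;-4 40 0 -0.17 -5 0;-4 40 0 -0.17 -5 0;-4 40 0 -0.17 -5 0;-4 40 0 -0.17 -5 0;-4 40 0 -0.17 -5 0;-1 40 0 -0.17 -5 0;0 30 0 -0.17 -5 0;0 16 0 0 0 0;0 0 -15 0 0 0;0 0 0 0 0 0;0 0 0 0 0 0"
}}

```text
time_s: 12.5
eef_pos: [0.4747, 0.1266, 0.1896]
tool_rot: [[0.002, 0.819, 0.573], [1.0, 0.011, -0.02], [-0.023, 0.573, -0.819]]
ft_force: [-0.5, 0.5, -0.3]
gripper_width: 0.308
finger_force: 70.1
```

```bash
python3 - <<'E'
from h import *
np.set_printoptions(precision=4,suppress=True)
s=status.get_state();print(s["joint_pos"],s["eef_pos"],s["ft_force"],s["tool_rot"])
c=get_calibration("wrist");print(c["xyz"],c["orientation"])
im=camera("wrist");cv2.imwrite("pics/wrist2.png",np.clip(im[:,:,::-1]*1.4,0,255).astype(np.uint8))
for n in("top","scene"): cv2.imwrite(f"pics/{n}2.png",camera(n)[:,:,::-1])
E
```

```text
[ 12.8878 -11.6543 -51.321   16.2448  -8.4694 100.0084] [0.4747 0.1266 0.1896] [-0.516   0.5418 -0.2701] [[ 0.0023  0.8194  0.5732]
 [ 0.9997  0.0111 -0.0199]
 [-0.0227  0.5731 -0.8191]]
[0.3924 0.2002 0.3056] [[ 0.8194 -0.1594  0.5506]
 [ 0.0117 -0.9557 -0.2941]
 [ 0.5731  0.2475 -0.7812]]
```

View pics/wrist2.png

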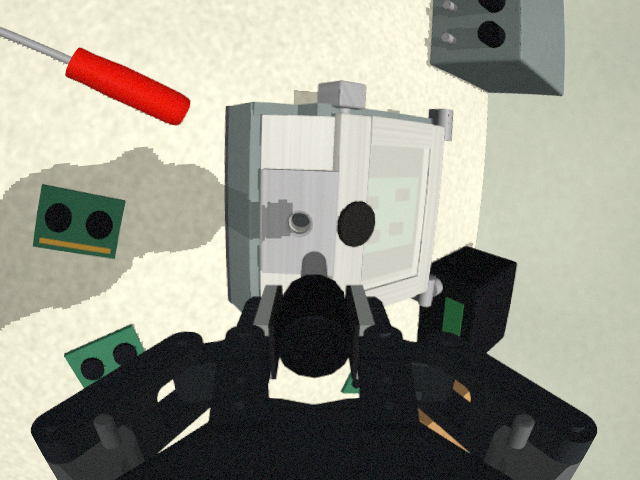

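The wrist view shows the hole mouth at about (300,222), the pad at (357,224), and the pin's shank pointing up from the head with its tip at about (315,252).

```bash
cat >> h.py <<'E'
def proj(p,c):
    q=np.array(c["orientation"]).T@(np.array(p)-c["xyz"]); r=np.hypot(q[0],q[1]); t=np.arctan2(r,q[2])
    return np.array([c["cx"]+c["fx"]*t*q[0]/r,c["cy"]+c["fy"]*t*q[1]/r])
E
python3 - <<'E'
from h import *
np.set_printoptions(precision=4,suppress=True)
s=status.get_state();T=s["eef_pos"];R=s["tool_rot"];c=get_calibration("wrist")
im=cv2.imread("pics/wrist2.png")
pc,ps=dark(im,357,224,th=60);print("pad px",pc,ps,onz("wrist",*pc,.104,c))
M0=np.array([.5365,.125,.082]);d=R[:,2]
print("hole@wrist z82",onz("wrist",300,222,.082,c),"proj M0",proj(M0,c), proj(M0+[.001,0,0],c),proj(M0+[0,.001,0],c))
print("axis proj tip/shank base",proj(T+.067*d,c),proj(T+.057*d,c),proj(T+.007*d,c))
for e in(-1,1): print(proj(T+.067*d+e*.0035*R[:,1],c),proj(T+.057*d+e*.007*R[:,1],c),proj(T+.02*d+e*.007*R[:,1],c))
print(proj(T+.067*d+.0035*R[:,0],c))
cv2.imwrite("pics/c3.png",cv2.resize(im[195:295,255:375],None,fx=6,fy=6,interpolation=2))
E
```

```text
pad px [355.5928 223.4462] [ 338  202   37   44 1282] [0.5741 0.13   0.104 ]
hole@wrist z82 [0.5386 0.1312 0.082 ] proj M0 [297.6059 230.5006] [298.7351 230.3026] [297.6051 229.2056]
axis proj tip/shank base [313.7251 255.9427] [313.7318 261.5023] [313.776  298.6773]
[307.8699 255.9382] [301.501  261.4879] [299.1372 287.1287]
[319.5801 255.9444] [325.962  261.5006] [328.3868 287.1427]
[313.7291 250.366 ]
```

View pics/c3.png

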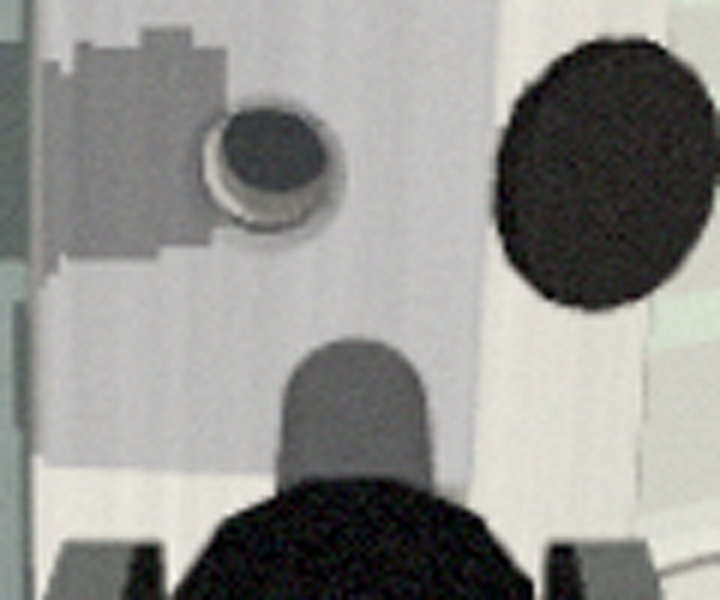

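The crop shows the mouth ellipse centred at crop (275,172), which is raw (300.8,223.7). The shank centre is at raw u≈314.2 and its tip edge at v≈251.3, about 1 px from the prediction, so the pin sits true in the grip. The wrist camera's y for the hole disagrees with the top camera's by a few mm, so I'll move close and correct the tip against the hole in the image.

Call:
{"op": "servo_tool", "data": {
  "increments": "-3 2 -5 0 0 0;-1 2 -7 0 0 0;4 1 -7 0 0 0;5 0 -7 0 0 0;5 0 -7 0 0 0;4.6 0 -4.4 0 0 0;3 0 -3 0 0 0;0 0 0 0 0 0"
}}

```text
time_s: 13.65
eef_pos: [0.4926, 0.1318, 0.1487]
tool_rot: [[0.002, 0.819, 0.573], [1.0, 0.011, -0.02], [-0.023, 0.573, -0.819]]
ft_force: [-0.3, 0.1, -2.4]
gripper_width: 0.309
finger_force: 70.1
```

```bash
python3 - <<'E'
from h import *
np.set_printoptions(precision=4,suppress=True)
s=status.get_state();print(s["joint_pos"],s["eef_pos"],s["ft_force"]);T=s["eef_pos"];d=s["tool_rot"][:,2];c=get_calibration("wrist")
im=camera("wrist")[:,:,::-1]; cv2.imwrite("pics/wrist3.png",im)
tip=T+.067*d;print("tip",tip,proj(tip,c),[proj(tip+k*d,c) for k in(.005,.010,.015,.02)])
cv2.imwrite("pics/c4.png",np.clip(1.4*cv2.resize(im[190:290,255:375].astype(np.float32),None,fx=6,fy=6,interpolation=2),0,255).astype(np.uint8))
E
```

```text
[ 13.0613  -5.7664 -53.964    7.7271  -8.555  100.1434] [0.4926 0.1318 0.1487] [-0.2601  0.1464 -2.3589]
tip [0.531  0.1305 0.0938] [313.7423 255.9521] [array([313.7391, 253.3462]), array([313.7361, 250.847 ]), array([313.7332, 248.4486]), array([313.7304, 246.1449])]
```

View pics/c4.png

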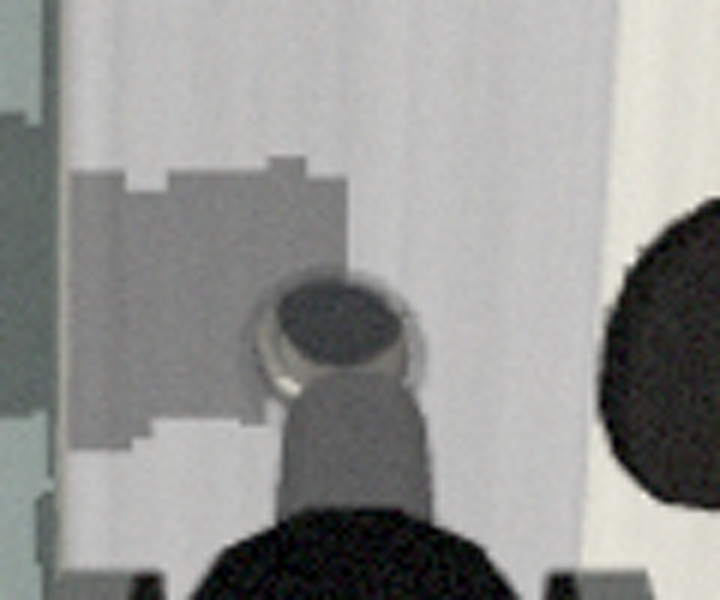

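The crop shows the mouth centred at about raw (311,250), with its top edge at row 234.2. The pin axis is at u=314.2, so the hole lies about 2 mm down-slope. I'll triangulate from the two wrist views.

```bash
python3 - <<'E'
from h import *
np.set_printoptions(precision=4,suppress=True)
s=status.get_state();R=s["tool_rot"];c2=get_calibration("wrist");c1=dict(c2);c1["xyz"]=np.array(c2["xyz"])+np.array([.4747,.1266,.1896])-s["eef_pos"]
X,g=tri(ray("wrist",301,210.8,c1),ray("wrist",311.5,234.2,c2));print(X,g)
for r in(.0092,.0102):
    M=X-r*R[:,0]; tip=s["eef_pos"]+.067*R[:,2]; print(M,"in tool frame mm",R.T@(M-tip)*1e3)
# actual pin tip offset: observed (314.2,257.2)
Xt=[proj(s["eef_pos"]+.067*R[:,2]+a*R[:,0]+b*R[:,1],c2) for a,b in((0,0),(.001,0),(0,.001))];print(Xt)
E
```

```text
[0.5415 0.1383 0.0767] 0.0006223451415344692
[0.5414 0.1291 0.0769] in tool frame mm [-1.0339 -1.1851 20.0516]
[0.5414 0.1281 0.077 ] in tool frame mm [-2.0339 -1.1851 20.0516]
[array([313.7891, 255.9753]), array([313.7905, 254.3876]), array([315.4621, 255.9762])]
```

Call:
{"op": "servo_tool", "data": {
  "increments": "-1.4 -0.6 -1 0 0 0;2.3 -0.1 -3.3 0 0 0;2.3 -0.1 -3.3 0 0 0;2.3 -0.1 -3.3 0 0 0;2.3 -0.1 -3.3 0 0 0;1.7 0 -2.5 0 0 0;0 0 0 0 0 0"
}}

```text
time_s: 14.58
eef_pos: [0.5018, 0.1308, 0.1319]
tool_rot: [[0.002, 0.819, 0.573], [1.0, 0.011, -0.02], [-0.023, 0.573, -0.819]]
ft_force: [-1.1, -0.6, -0.7]
gripper_width: 0.309
finger_force: 70.1
```

```bash
python3 - <<'E'
from h import *
np.set_printoptions(precision=4,suppress=True)
s=status.get_state();R=s["tool_rot"];print(s["joint_pos"],s["eef_pos"],R.T@s["ft_force"],R.T@s["ft_torque"])
im=camera("wrist")[:,:,::-1]
cv2.imwrite("pics/c5.png",np.clip(1.4*cv2.resize(im[200:300,255:375].astype(np.float32),None,fx=6,fy=6,interpolation=2),0,255).astype(np.uint8))
E
```

```text
[ 12.5519  -3.0588 -54.791    4.1443  -8.2647  99.7128] [0.5018 0.1308 0.1319] [-0.6238 -1.3374 -0.0396] [ 0.6013  0.0012 -0.0106]
```

View pics/c5.png

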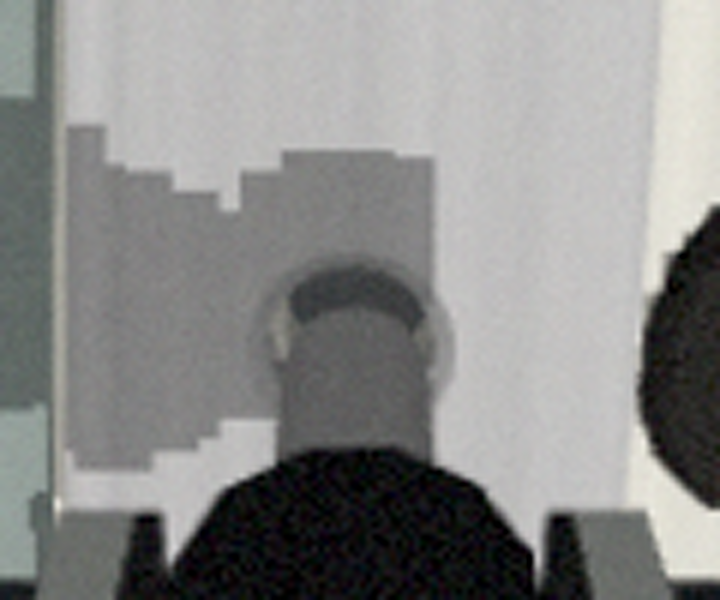

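The mouth is centred at raw u=313.7, and the pin axis is at 314.2. The rows also agree to within about 1 mm, so the tip is at or just inside the mouth. I'll advance gently.

Call:
{"op": "servo_tool", "data": {
  "increments": "1.15 0 -1.65 0 0 0;1.15 -0.1 -1.65 0 0 0;1.15 0 -1.65 0 0 0;1.15 -0.1 -1.65 0 0 0;0 0 0 0 0 0"
}}

```text
time_s: 15.25
eef_pos: [0.5065, 0.1306, 0.1254]
tool_rot: [[0.002, 0.819, 0.573], [1.0, 0.011, -0.02], [-0.023, 0.573, -0.819]]
ft_force: [0.3, -0.1, -1.6]
gripper_width: 0.308
finger_force: 70.1
```

```bash
cat > f.py <<'E'
from h import *
np.set_printoptions(precision=4,suppress=True)
s=status.get_state();R=s["tool_rot"];print(s["time_s"],s["joint_pos"],s["eef_pos"],"F tool",R.T@s["ft_force"],"T",R.T@s["ft_torque"])
E
python3 f.py
```

```text
15.25 [ 12.3555  -1.8653 -54.9721   2.7312  -8.1544  99.5473] [0.5065 0.1306 0.1254] F tool [-0.0454 -0.6131  1.4688] T [0.5945 0.0063 0.0168]
```

Call:
{"op": "servo_tool", "data": {
  "increments": "1.15 0 -1.65 0 0 0;1.15 -0.1 -1.65 0 0 0;1.15 0 -1.65 0 0 0;1.15 -0.1 -1.65 0 0 0;0 0 0 0 0 0"
}}

```text
time_s: 15.88
eef_pos: [0.5111, 0.1304, 0.1188]
tool_rot: [[0.002, 0.819, 0.573], [1.0, 0.011, -0.02], [-0.023, 0.573, -0.819]]
ft_force: [-0.5, -1.0, -1.9]
gripper_width: 0.31
finger_force: 70.1
```

```bash
python3 f.py
```

```text
15.875 [ 12.165   -0.6428 -55.1308   1.3287  -8.0475  99.3875] [0.5111 0.1304 0.1188] F tool [-0.9136 -1.5074  1.238 ] T [ 0.5757  0.0383 -0.0081]
```

Call:
{"op": "servo_tool", "data": {
  "increments": "1.15 0 -1.65 0 0 0;1.15 -0.1 -1.65 0 0 0;1.15 0 -1.65 0 0 0;0 0 0 0 0 0"
}}

```text
time_s: 16.38
eef_pos: [0.5146, 0.1303, 0.1139]
tool_rot: [[0.002, 0.819, 0.573], [1.0, 0.011, -0.02], [-0.023, 0.573, -0.819]]
ft_force: [0.1, -0.7, -0.8]
gripper_width: 0.311
finger_force: 70.1
```

```bash
python3 f.py
```

```text
16.375 [ 12.0326   0.2802 -55.2281   0.2891  -7.9747  99.2776] [0.5146 0.1303 0.1139] F tool [-0.6592 -0.3778  0.7454] T [ 0.5537  0.0072 -0.0158]
```

Call:
{"op": "servo_tool", "data": {
  "increments": "1.15 0 -1.65 0 0 0;1.15 -0.1 -1.65 0 0 0;1.15 0 -1.65 0 0 0;0 0 0 0 0 0"
}}

```text
time_s: 16.88
eef_pos: [0.518, 0.1302, 0.1089]
tool_rot: [[0.002, 0.819, 0.573], [1.0, 0.011, -0.02], [-0.023, 0.573, -0.819]]
ft_force: [-0.7, 0.0, -0.8]
gripper_width: 0.308
finger_force: 70.1
```

```bash
python3 f.py
```

```text
16.875 [ 11.9053   1.2132 -55.3115  -0.7358  -7.9008  99.1683] [0.518  0.1302 0.1089] F tool [ 0.0559 -1.0607  0.2312] T [ 0.6714  0.009  -0.0204]
```

Call:
{"op": "servo_tool", "data": {
  "increments": "1.15 0 -1.65 0 0 0;1.15 -0.1 -1.65 0 0 0;1.15 0 -1.65 0 0 0;0 0 0 0 0 0"
}}

```text
time_s: 17.38
eef_pos: [0.5214, 0.1302, 0.104]
tool_rot: [[0.002, 0.819, 0.573], [1.0, 0.011, -0.02], [-0.023, 0.573, -0.819]]
ft_force: [0.5, 0.1, -1.7]
gripper_width: 0.31
finger_force: 70.1
```

```bash
python3 f.py
```

```text
17.375 [ 11.7789   2.1453 -55.3811  -1.7589  -7.8278  99.063 ] [0.5214 0.1302 0.104 ] F tool [ 0.106 -0.595  1.646] T [0.5835 0.0134 0.0118]
```

Call:
{"op": "servo_tool", "data": {
  "increments": "1.15 0 -1.65 0 0 0;1.15 -0.1 -1.65 0 0 0;1.15 0 -1.65 0 0 0;1.15 0 -1.65 0 0 0;0 0 0 0 0 0"
}}

```text
time_s: 18.0
eef_pos: [0.5261, 0.1301, 0.0974]
tool_rot: [[0.002, 0.819, 0.573], [1.0, 0.011, -0.02], [-0.023, 0.573, -0.819]]
ft_force: [0.1, -0.2, -1.0]
gripper_width: 0.31
finger_force: 70.1
```

```bash
python3 f.py
```

```text
18.0 [ 11.6169   3.4022 -55.4444  -3.0984  -7.7387  98.9274] [0.5261 0.1301 0.0974] F tool [-0.2256 -0.5044  0.923 ] T [ 0.6503 -0.0115 -0.0813]
```

Call:
{"op": "servo_tool", "data": {
  "increments": "1.15 0 -1.65 0 0 0;1.15 -0.1 -1.65 0 0 0;1.15 0 -1.65 0 0 0;0 0 0 0 0 0"
}}

```text
time_s: 18.5
eef_pos: [0.5295, 0.1299, 0.0924]
tool_rot: [[0.002, 0.819, 0.573], [1.0, 0.011, -0.02], [-0.023, 0.573, -0.819]]
ft_force: [0.3, 1.1, -1.6]
gripper_width: 0.312
finger_force: 70.1
```

```bash
python3 f.py
```

```text
18.5 [ 11.4911   4.3487 -55.4796  -4.0891  -7.6684  98.8266] [0.5295 0.1299 0.0924] F tool [ 1.1178 -0.6384  1.4817] T [ 0.596   0.0578 -0.0026]
```

Nearly seated, so smaller steps until the head touches.

Call:
{"op": "servo_tool", "data": {
  "increments": "0.6 0 -0.8 0 0 0;0.6 0 -0.8 0 0 0;0.6 0 -0.8 0 0 0;0.6 -0.1 -0.8 0 0 0;0 0 0 0 0 0"
}}

```text
time_s: 19.12
eef_pos: [0.5319, 0.1299, 0.0894]
tool_rot: [[0.002, 0.819, 0.574], [1.0, 0.011, -0.02], [-0.023, 0.573, -0.819]]
ft_force: [-0.9, 0.8, -1.2]
gripper_width: 0.31
finger_force: 70.1
```

```bash
python3 f.py
```

```text
19.125 [ 11.4077   4.9609 -55.4742  -4.7198  -7.6202  98.7555] [0.5319 0.1299 0.0894] F tool [ 0.8066 -1.4074  0.493 ] T [ 0.6239  0.0267 -0.0239]
```

Call:
{"op": "servo_tool", "data": {
  "increments": "0.6 0 -0.8 0 0 0;0.6 0 -0.8 0 0 0;0.6 0 -0.8 0 0 0;0 0 0 0 0 0"
}}

```text
time_s: 19.62
eef_pos: [0.5337, 0.1299, 0.087]
tool_rot: [[0.002, 0.819, 0.574], [1.0, 0.011, -0.02], [-0.023, 0.573, -0.819]]
ft_force: [-0.5, 0.8, -0.9]
gripper_width: 0.312
finger_force: 70.1
```

```bash
python3 f.py
```

```text
19.625 [ 11.3547   5.4361 -55.4609  -5.1896  -7.5875  98.7062] [0.5337 0.1299 0.087 ] F tool [ 0.8592 -0.9286  0.4078] T [ 0.5336  0.0589 -0.0161]
```

Call:
{"op": "servo_tool", "data": {
  "increments": "0.6 0 -0.8 0 0 0;0.6 -0.1 -0.8 0 0 0;0.6 0 -0.8 0 0 0;0 0 0 0 0 0"
}}

```text
time_s: 20.12
eef_pos: [0.5344, 0.13, 0.0848]
tool_rot: [[0.001, 0.819, 0.573], [1.0, 0.012, -0.019], [-0.023, 0.573, -0.819]]
ft_force: [-14.1, -0.1, 12.9]
gripper_width: 0.307
finger_force: 72.5
```

```bash
python3 f.py
```

```text
20.125 [ 11.325    5.7697 -55.5388  -5.5844  -7.5486  98.6573] [0.5344 0.13   0.0848] F tool [ -0.4147  -4.1679 -18.6326] T [ 0.9144 -0.0812  0.0527]
```

Contact came at 18.6 N axial, at the depth expected for seating. I'll release, back off along the axis, and look.

Call:
{"op": "servo_tool", "data": {
  "increments": "-0.3 0 0.4 0 0 0;0 0 0 0 0 0;0 0 0 0 0 0;0 0 0 0 0 0",
  "claw": 45
}}

```text
time_s: 20.62
eef_pos: [0.5354, 0.1297, 0.085]
tool_rot: [[0.002, 0.819, 0.574], [1.0, 0.011, -0.02], [-0.023, 0.574, -0.819]]
ft_force: [0.3, 0.1, 0.6]
gripper_width: 0.449
finger_force: 0.0
```

Call:
{"op": "servo_tool", "data": {
  "increments": "-3 0 4.2 0 0 0;-5.7 0.2 8.2 0 0 0;-11.5 0.4 16.4 0 0 0;-11.5 0.4 16.4 0 0 0;-11.5 0.4 16.4 0 0 0;-11.5 0.4 16.4 0 0 0;0 -20 20 0 0 0;0 -30 20 0 0 0;0 0 0 0 0 0"
}}

```text
time_s: 21.75
eef_pos: [0.4817, 0.0803, 0.206]
tool_rot: [[0.005, 0.816, 0.578], [1.0, 0.009, -0.021], [-0.022, 0.578, -0.816]]
ft_force: [-0.5, 0.3, -0.5]
gripper_width: 0.45
finger_force: 0.0
```

```bash
python3 f.py; python3 - <<'E'
from h import *
P=[]
for n,(v,u) in(("wrist",(0,0)),("top",(150,160)),("scene",(150,300))):
    im=camera(n)[:,:,::-1];cv2.imwrite(f"pics/{n}6.png",im)
    P.append(cv2.resize(im,(400,300)) if n=="wrist" else cv2.resize(im[v:v+150,u:u+200],(400,300),interpolation=2))
P.append(cv2.resize(cv2.imread("pics/top6.png")[200:350,330:530],(400,300)))
cv2.imwrite("pics/c6.png",np.clip(1.4*np.vstack([np.hstack(P[:2]),np.hstack(P[2:])]).astype(np.float32),0,255).astype(np.uint8))
E
```

```text
21.75 [  4.4127 -14.3416 -50.825   18.3747  -3.7485  93.1099] [0.4817 0.0803 0.206 ] F tool [ 0.2732 -0.6891  0.177 ] T [0.4365 0.0662 0.0234]
```

View pics/c6.png

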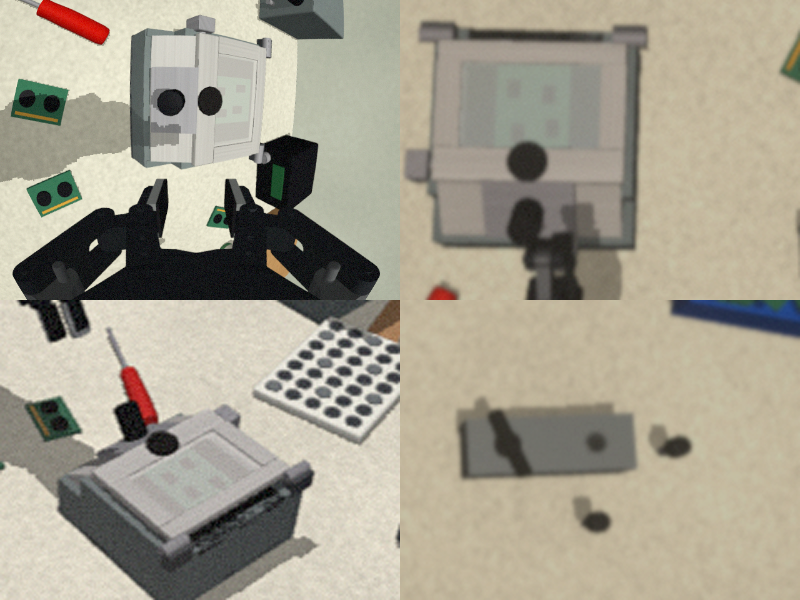

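The last picture shows the lid flat and shut, with the pin's head standing square on the flap next to the pad. The T-pin, the boards and the look-alikes are where they were, and the stand's other hole is empty. The pin went about 57 ± 5 mm past the mouth before stopping hard, which fits the head resting on the flap.

```bash
python3 -c "
from station import workorder;print(workorder.hand_in())"
```

```text
the job is handed in; nothing more can be done
None
```

I pressed the lid shut (about 14 N at most in the readings), put the plain pin through the flap and lock plate until it stopped hard at about head-on-flap depth, let go, and handed the job in at about 22 s.

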